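Lock the tube carousel with its bar

ROBOT

A 6-joint arm with a two-finger parallel gripper is mounted at the origin on a cart in front of the work surface, level with it; the furniture and walls round the work are solid. World frame = base frame: x ahead of the robot, y to its left, z up, the work surface at z = 0. Lengths are in m, angles in rad, forces in N, time in s.
With the tool pointing down it reaches from about 0.3 to 0.775 m from the base axis. Payload 14.6 kg.
Tool frame: the origin (TCP) lies midway between the tips of the shut fingers; the grasp point (between the pads) lies 19 mm behind it (ctrl.tcp_to_grasp is the z of the grasp point in the tool frame, in m); z points along the fingers, y is the line along which they close (so a half turn about z gives the same grasp; the last joint's range is limited). The gripper opens to 94 mm and grips with 3 to 60 N. Pads are 16 mm wide; open, the fingers measure 119 mm over their backs; the gripper's body (75 mm by 177 mm) begins 78 mm behind the grasp point.
Start: joints at [-0.067, 0.3, 1.521, -0, 1.321, -0.067], TCP at [0.55, -0, 0.205] pointing down, gripper open.
Joint ranges: [-3.03, 3.03], [-0.79, 2.21], [0.23, 2.52], [-1.04, 4.18], [0, 3.07], [-2.55, 2.55]. Speed limits (rad/s): [2.22, 2.22, 2.57, 3.14, 3.14, 3.14].

INTERFACE

Orientations are given as [roll, pitch, yaw] about the fixed x, y, z axes, in that order (R = Rz(yaw) Ry(pitch) Rx(roll)).
In Python, from station import monitor, camera, ctrl gives the robot as it stands.
- The arm moves only by the tool apply_moves, never from a script. Its argument "plan" is one flat list of numbers, 4 for each row, row after row: the shift along the tool's x, y, z in mm, then the turn about the tool's z in rad. In form: [dx, dy, dz, spin, dx, dy, dz, spin, ...]. A call has 1 to 20 rows; each row shifts and turns the commanded pose from where the row before left it, along the tool's axes as they then stand; what a row does not reach is not made up. A row lasts 1/10 s, in which the tool goes at most 50 mm and 8.59 degrees, less where a joint would pass 70% of its speed; a pose out of reach is approached as far as the arm can. A call is refused whole if a number of a shift passes 50 or a number of a turn 0.15, either way. A call with a gripper value outside its range is refused whole. "hand" is the gripper command: -1 is shut, 1 is fully open, values between are in proportion, set as the call begins (left out, the last holds). The fingers move at their own pace and stop on an object; "squeeze" is the grip in N (left out, the last holds). Time passes only in rows, so rows that do not move let the fingers close. It gives the time, the measured TCP pose, the force, the opening and the grip force at its end, in the units of the state.
- monitor.get_obs(): the state, without advancing time (a new reading comes with each control period).
- camera(name): name is "scene" or "side" or "wrist"; returns a dict with "image" (480x640x3 uint8, red, green, blue), "range_z" (480x640 float32, m along the optical axis (not along the pixel's ray), 0 where there is no reading), "mtx" (3x3 intrinsics, pixels), "rvec" (rotation vector, rad) and "tvec" (3), from world to camera coordinates, as OpenCV has them. Camera axes: x right, y down, z forward; pixel columns grow to the right and rows downward; lengths in m; the calibration is good to about 2 mm. A picture is of the moment at which its call begins.
- ctrl.hand_in(): hands the job in; it is judged then, once.
The state is a dict: "time_s": time; "qpos": joint angles; "joint_vel": joint speeds; "tau": joint torques, N m; "ee_pos": TCP position; "eef_rot": TCP orientation; "force": force on the tool from outside, world axes, zero at the start; "moment": the same for the moment, N m; "grip_width": finger opening in m; "grip_force": force on a finger pad.
Only numpy, scipy, OpenCV 4.12 (cv2) and the standard library are available. Lean on these libraries where they do the work, as an engineer would, in place of code of your own. Each camera call takes 0.05 s, during which the arm holds its last target. There are 200 camera calls.

TASK

Lock the small tube carousel for transport, only pushing with the fingertips: push the orange plate round until the slot across the blue disc lines up with the steel bar (either way round will do), then push the bar by its red tab through the disc until its nose is fully home against the stop of the keeper. Do not pinch the plate or the tab, do not lift the bar, and leave the bottles, the beaker and everything else that stands around where it is; finish clear of everything.

Things in the scene. Friction and masses are not known exactly. Their poses are not given: they have to be found in the camera images.
- lock: Fixed carousel base: white plate 236 x 96 x 10 mm. Origin: on the worktop under the disc's axis; +x is the way the bar is pushed, z up. Plate spans x -161 to +75, y -48 to +48. Guide channel of the bar (20 mm wide inside, walls 27 mm high) at x -150 to -46, y = 0, with a dark strap 35 mm high over it at x -60 to -46. Disc at x = 0.
- disc (a joint): Turn of the blue slotted disc about the vertical, rad, counter-clockwise positive from above. At 0 and at pi (3.14) its slot lies along the base's x, in line with the bar. About 0.65 to 2.5 at the start; stops at -0.5 and 3.64. It stays where it is left (friction: about 2 N at the orange plate). Turned wrong it blocks the bar; a few degrees off, the bar's nose turns it true.
- disc_centre (a point): Centre of the blue disc's top face, on its axis, 27 mm above the worktop. Disc 84 mm across; a 24 mm wide slot runs right across it through the centre, its mouths flared 4.5 mm on each side. Yellow tube caps stand 4 mm high on it.
- plate_mid (a point): Middle of the upright orange finger plate on the disc, 47 mm above the worktop. 12 mm thick along the turning direction, 18 mm wide along the radius, from 27 to 66 mm high, 29 mm from the axis and square to the slot: in the base's frame at angle (disc - pi/2) about the axis, so at -y when disc = 0, +x at pi/2, +y at pi.
- bar: Loose steel bar 140 x 18 x 12 mm, 0.27 kg, lying in the guide, underside 14 mm above the worktop. Origin: centre of its underside; +x towards its nose, along the base's +x. The nose tapers to 10 mm wide over the last 10 mm. It slides with 1 to 3 N, starts about 5 to 25 mm short of the disc and travels about 110 to 130 mm.
- bar_nose (a point): Middle of the bar's nose face, 20 mm above the worktop. Home when it meets the keeper's stop.
- bar_tab (a point): Middle of the rear face of the red upright tab on the bar's tail, flush with the bar's rear end, 47 mm above the worktop. The tab is 12 mm thick along the bar, 18 mm wide and rises from the bar's top (26 mm) to 66 mm. Push this rear face along the base's +x; the space behind it is clear.
- keeper_stop (a point): Middle of the keeper's stop face, 20 mm above the worktop, where the bar's nose ends: at x = +63 mm of the base. The keeper is a dark steel pocket, 24 mm wide inside and 27 mm high, at x +47 to +71.
- amber_bottle_1: Bystander: amber bottle with black cap, 34 mm across, 78 mm high, loose; origin at the centre of its underside.
- white_bottle: Bystander: white bottle with blue cap, 33 mm across, 66 mm high, loose; origin at the centre of its underside.
- coverslip_box: Bystander: small white box with blue lid, 31 x 31 x 20 mm, loose; origin at the centre of its underside.
- beaker: Bystander: clear beaker, 45 mm across, 58 mm high, loose; origin at the centre of its underside.
- tall_vial: Bystander: clear tall vial, 26 mm across, 118 mm high, loose; origin at the centre of its underside.
- cap_bin: Bystander: small white open bin of caps, 56 mm across, 50 mm high, loose, behind the work; origin at the centre of its underside.

How it is judged:
On the way, in this order (a step that is already met when the one before it is completed fails the run):
1. the disc's slot is lined up with the bar (within about 11 degrees) before the bar is through the disc ((value of joint disc between -0.2 and 0.2 rad or value of joint disc between 2.9416 and 3.3416 rad) and x of bar_nose in the frame of lock below 0 m), for 0.1 s.
2. the bar is pushed through the disc, its nose home in the keeper (x of bar_nose in the frame of lock above 0.057 m and (value of joint disc between -0.2 and 0.2 rad or value of joint disc between 2.9416 and 3.3416 rad)), for 0.2 s.
At the end, for the whole second after the job is handed in: The bar's nose is within 6 mm of the keeper's stop, the bar lies flat in its guide and in the disc's slot (disc within 0.2 rad of 0 or pi), at rest (all of step 2 and angle between bar's own z axis and vertical below 0.08 rad and linear speed of bar below 0.01 m/s); the robot touches nothing.
It fails at once if the bar is lifted or tipped (z of bar_nose in the frame of lock above 0.032 m or z of bar in the frame of lock above 0.026 m or angle between bar's own z axis and vertical above 0.15 rad).
It fails at once if the orange plate is pinched (its front and rear halves touched at once by the fingers) (contact force between each of disc_c3, disc_c4 and the fingers above 0.5 N).
It fails at once if the red tab is pinched (its front and rear halves touched at once by the fingers) (contact force between each of bar_c1, bar_c2 and the fingers above 0.5 N).
It fails at once if a bystander is moved more than 25 mm, lifted or knocked over (distance of any of amber_bottle_1, white_bottle, coverslip_box, beaker, tall_vial, cap_bin from where it was at the start of the episode above 0.025 m or angle between any of amber_bottle_1, white_bottle, coverslip_box, beaker, tall_vial, cap_bin's own z axis and vertical above 0.5 rad).
It also fails if it takes over 48 s, if anything falls off the work surface, if the arm or the gripper's body presses on something with over 40 N, if the wrist force passes 120 N, or if a joint passes its speed limit or range.

## Working session

There is one attempt and no reset: what is moved stays moved. The work goes in short steps, Python scripts to look and compute and a tool call to move; the robot and the scene stay as the last step left them, time stands still between calls to the robot, and variables do not carry over. Pictures are saved under pics/ and viewed, at most 10 in all, crops included, and the job is handed in when it is done.

Besides the shell and the picture viewer there is one more tool, called as name(argument=value, ...), one argument or row to a line, values as JSON. apply_moves: Moves the arm, as the interface text tells. Its arguments: {"type":"object","properties":{"plan":{"type":"array","items":{"type":"number"}},"hand":{"type":"number"},"squeeze":{"type":"number"}},"required":["plan"]}

```bash
mkdir -p pics
cat > h.py <<'E'
import numpy as np, cv2
from station import monitor, camera, ctrl
def world(c, mask=None):
    z=c["range_z"]; K=c["mtx"]; R=cv2.Rodrigues(np.array(c["rvec"],float))[0]; t=np.array(c["tvec"],float).ravel()
    v,u=np.mgrid[0:480,0:640]
    P=np.stack([(u-K[0,2])/K[0,0]*z,(v-K[1,2])/K[1,1]*z,z],-1)
    W=(P-t)@R; W[z<=0]=np.nan
    return W
def save(n,c): cv2.imwrite(n,cv2.cvtColor(c["image"],cv2.COLOR_RGB2BGR))
E
python3 - <<'E'
from h import *
cs={n:camera(n) for n in("scene","side","wrist")}
for n,c in cs.items():
    save(f"pics/{n}0.png",c); np.savez(f"{n}0.npz",**c)
    W=world(c); R=cv2.Rodrigues(np.array(c["rvec"],float))[0]; print(n,-R.T@np.array(c["tvec"]).ravel(),W[240,320])
o=monitor.get_obs(); print(o["time_s"],o["ee_pos"],o["eef_rot"],ctrl.tcp_to_grasp)
E
```

```text
scene [0.09811983 0.78475628 0.79733689] [0.6071889  0.09696038 0.00080281]
side [0.28138056 0.87511907 0.43300438] [ 0.62699212 -0.02340409  0.00192349]
wrist [0.54918415 0.06727748 0.38320672] [ 0.55006932 -0.02490452 -0.00068036]
0.15 [5.49815004e-01 9.42196750e-06 2.05015476e-01] [-3.14073621e+00 -6.32662703e-05  1.57080449e+00] -0.0188
```

View pics/scene0.png

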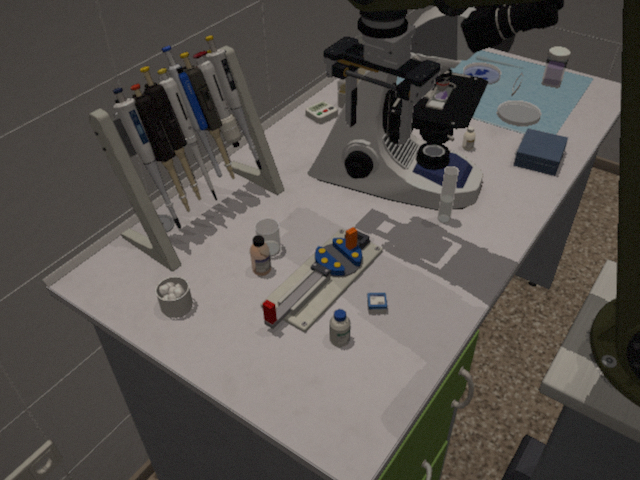

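View pics/side0.png

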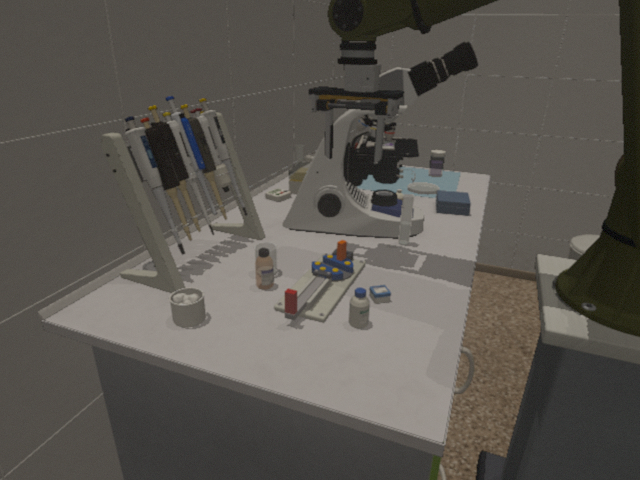

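The scene picture shows the red tab at about (270,312), the disc at (340,257) and the orange plate at (352,238), near the keeper side. A beaker and amber bottle stand to the left, with a white bottle, box and vial to the right. Next I measure these.

Run:
```python
from h import *
for n in("scene","side","wrist"):
    c=dict(np.load(f"{n}0.npz")); W=world(c); h=cv2.cvtColor(c["image"],cv2.COLOR_RGB2HSV); H,S,V=[h[...,i].astype(int) for i in range(3)]
    x,y,z=W[...,0],W[...,1],W[...,2]
    reg=(x>.35)&(x<.75)&(y>-.2)&(y<.45)
    M={"red":((H<4)|(H>175))&(S>150)&(V>60)&(z>.02),"orange":(H>=6)&(H<15)&(S>190)&(V>110)&(z>.03)&(z<.08),"blue":(H>100)&(H<125)&(S>120)&(z>.015)&(z<.08),"yellow":(H>18)&(H<32)&(S>130)&(z>.02)&(z<.04)}
    for k,m in M.items():
        m=(m&reg).astype(np.uint8); nn,l,st,ce=cv2.connectedComponentsWithStats(m)
        for i in range(1,nn):
            if st[i,4]>8:
                p=W[l==i]; t=p[p[:,2]>np.nanmax(p[:,2])-.006]
                print(n,k,st[i,4],ce[i].round(),"min",p.min(0).round(3),"max",p.max(0).round(3),"topmean",t.mean(0).round(4))
    if n=="scene":
        # things over the worktop 
        m=(reg&(z>.012)&(z<.13)).astype(np.uint8); nn,l,st,ce=cv2.connectedComponentsWithStats(m)
        for i in range(1,nn):
            if st[i,4]>60:
                p=W[l==i]; print("obj",st[i,4],ce[i].round(),p.min(0).round(3),p.max(0).round(3))
        w=(reg&(z>.006)&(z<.014)&(S<60)); p=W[w][:,:2].astype(np.float32); p=p[(p[:,0]>.35)]
        m=w.astype(np.uint8); nn,l,st,ce=cv2.connectedComponentsWithStats(m)
        for i in range(1,nn):
            if st[i,4]>150: print("plate",st[i,4],ce[i],cv2.minAreaRect(W[l==i][:,:2].astype(np.float32)))
```

```text
scene red 83 [268. 306.] min [0.537 0.312 0.051] max [0.558 0.325 0.068] topmean [0.5464 0.3185 0.0655]
scene red 11 [269. 320.] min [0.538 0.323 0.03 ] max [0.549 0.325 0.043] topmean [0.5426 0.3246 0.0397]
scene orange 35 [351. 231.] min [0.529 0.093 0.063] max [0.54  0.113 0.071] topmean [0.5343 0.1036 0.0666]
scene blue 14 [423. 167.] min [ 0.51  -0.132  0.068] max [ 0.528 -0.123  0.075] topmean [ 0.5183 -0.1266  0.0718]
scene blue 35 [426. 172.] min [ 0.496 -0.133  0.058] max [ 0.52  -0.116  0.072] topmean [ 0.5055 -0.1254  0.0679]
scene blue 9 [465. 176.] min [ 0.444 -0.177  0.049] max [ 0.449 -0.158  0.06 ] topmean [ 0.4474 -0.1646  0.0573]
scene blue 23 [438. 179.] min [ 0.473 -0.125  0.054] max [ 0.489 -0.115  0.065] topmean [ 0.4814 -0.1209  0.0619]
scene blue 16 [460. 183.] min [ 0.44  -0.149  0.051] max [ 0.447 -0.131  0.059] topmean [ 0.4446 -0.1422  0.0566]
scene blue 288 [348. 252.] min [0.501 0.085 0.016] max [0.574 0.132 0.03 ] topmean [0.5318 0.113  0.0268]
scene blue 295 [329. 263.] min [0.511 0.134 0.016] max [0.583 0.172 0.031] topmean [0.5481 0.1565 0.0274]
scen
[... 3390 characters left out ...]
ax [0.435 0.169 0.02 ] topmean [0.4308 0.1656 0.0187]
wrist blue 1367 [302. 106.] min [0.5   0.087 0.023] max [0.571 0.127 0.028] topmean [0.5339 0.1044 0.026 ]
wrist yellow 164 [320.  40.] min [0.545 0.152 0.028] max [0.555 0.163 0.033] topmean [0.5499 0.1577 0.0299]
wrist yellow 163 [292.  45.] min [0.52  0.148 0.026] max [0.531 0.159 0.032] topmean [0.5257 0.154  0.0296]
wrist yellow 157 [341.  62.] min [0.563 0.135 0.027] max [0.573 0.146 0.033] topmean [0.5679 0.1405 0.0298]
wrist yellow 149 [279.  92.] min [0.508 0.111 0.027] max [0.519 0.122 0.033] topmean [0.5137 0.1163 0.0296]
wrist yellow 140 [327. 108.] min [0.551 0.098 0.027] max [0.561 0.109 0.031] topmean [0.5557 0.1028 0.0298]
```

View pics/wrist0.png

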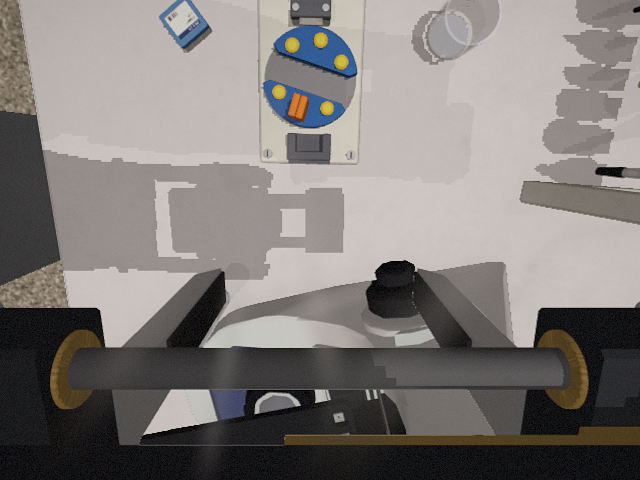

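The wrist picture shows the disc at (310,77), with the slot running from upper left to lower right. The orange plate is at (299,107) and the keeper at (309,148). The lock's +x is world -Y, the disc is at about 1.28 rad, and turning it clockwise to 0 is the shorter way. I'll shut the hand and go above the push side.

apply_moves(
  plan=[10,3,0,0,15,4,0,0,20,4,0,0,20,4,0,0,15,3,0,0,10,2,0,0,5,0,0,0,0,0,0,0,0,0,0,0],
  hand=-1,
)

```text
time_s: 1.05
ee_pos: [0.5699, 0.0946, 0.2054]
eef_rot: [-3.141, 0.0, 1.57]
force: [0.8, -0.8, 0.7]
grip_width: 0.0254
grip_force: 0.0
```

```bash
cat > m.py <<'E'
from h import *
import sys
tag=sys.argv[1]
c=camera("wrist"); save(f"pics/w{tag}.png",c); W=world(c); h=cv2.cvtColor(c["image"],cv2.COLOR_RGB2HSV); H,S,V=[h[...,i].astype(int) for i in range(3)]
x,y,z=W[...,0],W[...,1],W[...,2]; reg=(x>.48)&(x<.61)&(y>0)&(y<.4)
b=reg&(H>100)&(H<125)&(S>120)&(z>.022)&(z<.034)
if b.sum()>200: print("disc",b.sum(),cv2.minEnclosingCircle(W[b][:,:2].astype(np.float32)))
for k,m in {"red":((H<4)|(H>175))&(S>150)&(V>60),"orange":(H>=6)&(H<15)&(S>190)&(V>110)}.items():
    m=m&reg&(z>.062)&(z<.072)
    if m.sum()>10:
        p=W[m]; print(k,m.sum(),p.min(0).round(4),p.max(0).round(4),p.mean(0).round(4),cv2.minAreaRect(p[:,:2].astype(np.float32)))
m=reg&(z>.006)&(z<.0135)&(S<70); p=W[m]; print("base x",np.nanpercentile(p[:,0],[0,1,99,100]).round(4),"y",np.nanpercentile(p[:,1],[0,1,99,100]).round(4))
m=reg&(z>.022)&(z<.032)&(S<60)&(y>.19); print("bar/walls",m.sum())
for a in np.arange(.17,.33,.02):
    q=W[m&(abs(y-a)<.004)]
    if len(q)>3: print(a.round(2),q[:,0].min().round(4),q[:,0].max().round(4))
o=monitor.get_obs(); print(o["time_s"],o["ee_pos"].round(4) if hasattr(o["ee_pos"],"round") else o["ee_pos"],o["grip_width"],o["force"])
E
python3 m.py 1
python3 - <<'E'
from h import *
c=dict(np.load("scene0.npz")); W=world(c); z=W[...,2]
m=(W[...,0]>.45)&(W[...,0]<.7)&(z>.1)&(z<.5)&(W[...,1]<.2)
for a in np.arange(.1,.5,.05):
    q=W[m&(z>a)&(z<a+.05)]
    if len(q): print(a.round(2),"ymax",np.percentile(q[:,1],99).round(3),"x",q[:,0].min().round(3),q[:,0].max().round(3))
E
```

```text
disc 2259 ((0.5407708883285522, 0.12895292043685913), 0.04139047488570213)
orange 242 [0.5257 0.0913 0.0622] [0.5386 0.1105 0.0679] [0.5321 0.1012 0.0652] ((0.5321987867355347, 0.10097736865282059), (0.017554327845573425, 0.010971162468194962), 72.14678955078125)
base x [0.491  0.4939 0.5892 0.5911] y [0.053  0.0573 0.2871 0.2901]
bar/walls 4174
0.19 0.5251 0.5586
0.21 0.5256 0.5587
0.23 0.5261 0.5589
0.25 0.5258 0.5599
0.27 0.5266 0.56
1.1 [0.57   0.0945 0.2055] 0.021687848647561132 [-0.05100979 -0.23224294  0.32440036]
0.1 ymax -0.041 x 0.45 0.7
0.15 ymax -0.067 x 0.465 0.685
0.2 ymax 0.013 x 0.45 0.649
0.25 ymax 0.015 x 0.479 0.638
0.3 ymax 0.038 x 0.45 0.642
0.35 ymax 0.039 x 0.45 0.589
0.4 ymax 0.062 x 0.508 0.589
0.45 ymax 0.065 x 0.45 0.567
```

View pics/w1.png

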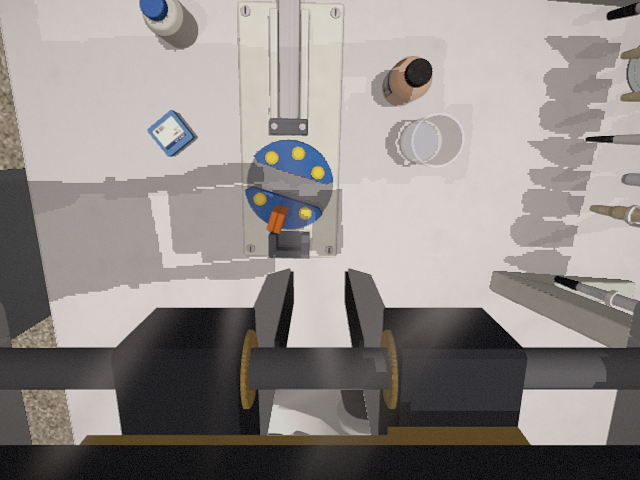

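The wrist picture shows the bar at (289,60), the strap at (289,127), the disc at (290,184), the plate at (278,219) and the shut fingers at (320,290). The descent spot beside the plate is clear, so I go down.

apply_moves(
  plan=[-1,0,10,0,-1,0,20,0,-1,0,25,0,-1,0,25,0,-1,0,25,0,0,0,25,0,0,0,20,0,0,0,10,0,0,0,3,0,0,0,0,0,0,0,0,0],
)

```text
time_s: 2.2
ee_pos: [0.5705, 0.09, 0.0434]
eef_rot: [3.14, -0.0, 1.571]
force: [1.0, -0.1, 0.1]
grip_width: 0.0004
grip_force: 0.0
```

Run:
```python
from h import *
c=camera("side"); i=cv2.cvtColor(c["image"],cv2.COLOR_RGB2BGR)[190:340,250:450]; cv2.imwrite("pics/s2.png",cv2.resize(i,None,fx=4,fy=4,interpolation=cv2.INTER_CUBIC))
```

```text
(no output)
```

View pics/s2.png

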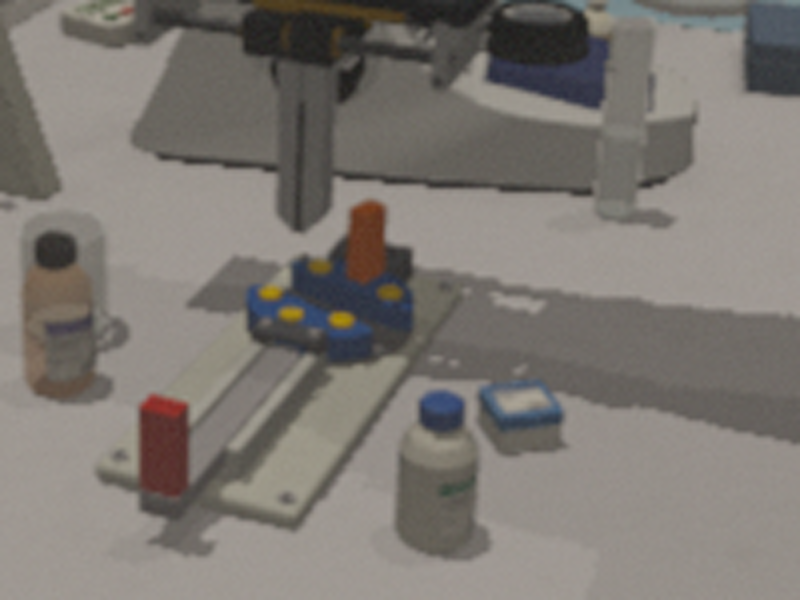

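The side crop shows the shut fingers at (300,200), level with the orange plate at (367,240) and clear of it. I now push the first part of the arc.

apply_moves(
  plan=[0,-7,0,0,0,-7,0,0,0,-4,0,0,0,-3,0,0,0.5,-2,0,0,0.5,-2,0,0,0.5,-2.5,0,0,1,-2.5,0,0,1.2,-2.5,0,0,1.5,-2.4,0,0,1.5,-2,0,0,2,-2,0,0,2,-2,0,0,0,0,0,0],
)

```text
time_s: 3.65
ee_pos: [0.5287, 0.101, 0.0423]
eef_rot: [-3.141, 0.0, 1.571]
force: [0.1, 0.3, 0.7]
grip_width: 0.0003
grip_force: 0.2
```

```bash
python3 m.py 3
```

```text
disc 7053 ((0.540985107421875, 0.1289895474910736), 0.041747719049453735)
orange 714 [0.5047 0.1086 0.0621] [0.5194 0.1242 0.0673] [0.5118 0.1167 0.0653] ((0.5128623247146606, 0.11648529022932053), (0.014176967553794384, 0.011737640015780926), 23.150896072387695)
base x [0.4916 0.4939 0.5884 0.5906] y [0.0655 0.0782 0.2396 0.2413]
bar/walls 7001
0.19 0.525 0.5588
0.21 0.5255 0.5592
0.23 0.5256 0.5597
3.7 [0.5287 0.1009 0.0423] 0.000347326817252329 [0.14706597 0.22942258 0.99476015]
```

View pics/w3.png

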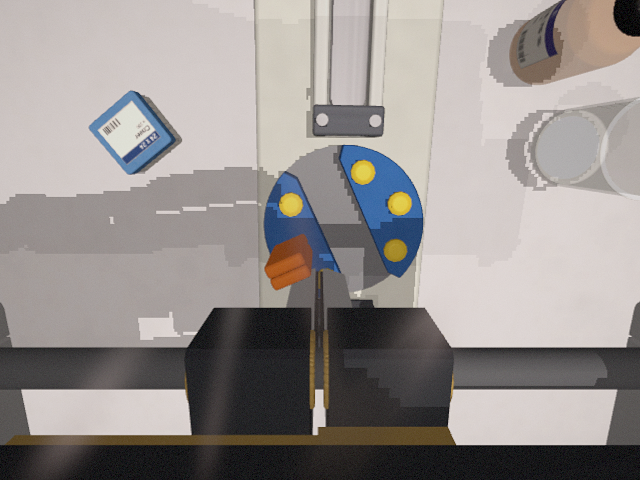

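The plate at (290,262) has turned with the finger and the disc is about 24° from true. I go on, then look.

apply_moves(
  plan=[2,-1.5,0,0,2,-1.5,0,0,2.5,-1.5,0,0,2.5,-1,0,0,2,-0.5,0,0,1,0,0,0,0,0,0,0],
)

```text
time_s: 4.4
ee_pos: [0.5228, 0.1129, 0.0424]
eef_rot: [-3.141, -0.0, 1.571]
force: [-0.8, 0.1, 0.4]
grip_width: 0.0005
grip_force: 0.2
```

```bash
cat >> m.py <<'E'
for nm in ("side","scene"):
    c=camera(nm); W=world(c); h=cv2.cvtColor(c["image"],cv2.COLOR_RGB2HSV); H,S=h[...,0].astype(int),h[...,1].astype(int); z=W[...,2]
    m=(W[...,0]>.48)&(W[...,0]<.6)&(W[...,1]>.07)&(W[...,1]<.19)
    b=(m&(H>18)&(H<32)&(S>130)&(z>.024)&(z<.04)).astype(np.uint8); n,l,s,ce=cv2.connectedComponentsWithStats(b)
    print(nm,"caps",[W[l==i][:,:2].mean(0).round(4).tolist() for i in range(1,n) if s[i,4]>7])
E
python3 m.py 4
```

```text
disc 6305 ((0.540967583656311, 0.12903298437595367), 0.0418025441467762)
orange 477 [0.5032 0.1234 0.0621] [0.5136 0.1352 0.0671] [0.5075 0.1294 0.0653] ((0.5083602070808411, 0.12932291626930237), (0.01001819409430027, 0.011891272850334644), 2.676682233810425)
base x [0.4918 0.4941 0.5886 0.591 ] y [0.0817 0.091  0.2516 0.2533]
bar/walls 8679
0.19 0.5251 0.5589
0.21 0.5255 0.5592
0.23 0.5258 0.5596
0.25 0.5262 0.5593
4.45 [0.5229 0.1129 0.0424] 0.0006077060879933112 [-0.74478578 -0.26387506  0.66426111]
side caps [[0.5602, 0.1093], [0.5713, 0.1313], [0.5603, 0.1532], [0.5211, 0.1523]]
scene caps [[0.5628, 0.1093], [0.5741, 0.1308], [0.5633, 0.1526], [0.5242, 0.1523]]
```

The plate is now square to the bar: the caps at x = 0.563 lie parallel to the bar axis within about 1°. I back off, lift, and go towards the tab.

apply_moves(
  plan=[-5,0,0,0,-10,0,0,0,0,0,-10,0,0,0,-25,0,0,0,-30,0,5,2,-25,0,10,4,-15,0,20,4,-5,0,25,4,0,0,30,4,0,0,30,4,0,0,25,0,0,0,15,0,0,0,5,0,0,0,0,0,0,0,0,0,0,0],
)

```text
time_s: 6.15
ee_pos: [0.5452, 0.2618, 0.1526]
eef_rot: [-3.142, 0.0, 1.57]
force: [-0.5, 0.0, 0.9]
grip_width: 0.0009
grip_force: 0.0
```

```bash
python3 m.py 5
```

```text
red 404 [0.5363 0.3107 0.0621] [0.553  0.3223 0.0673] [0.5447 0.3164 0.0649] ((0.5446282029151917, 0.3163566589355469), (0.011268308386206627, 0.01697109453380108), 87.6475830078125)
base x [0.4942 0.4956 0.5898 0.5915] y [0.0647 0.072  0.2891 0.2901]
bar/walls 3024
0.23 0.526 0.559
0.25 0.5263 0.5597
0.27 0.5265 0.5604
0.29 0.5348 0.5528
0.31 0.5358 0.5527
6.2 [0.5453 0.2617 0.1526] 0.00042576761406726814 [-0.23081753 -0.47657281  0.16488894]
side caps [[0.5606, 0.108], [0.5716, 0.1312], [0.5604, 0.1527], [0.5209, 0.1535]]
scene caps [[0.5626, 0.1084], [0.5744, 0.1304], [0.5631, 0.1527], [0.5243, 0.1524]]
```

View pics/w5.png

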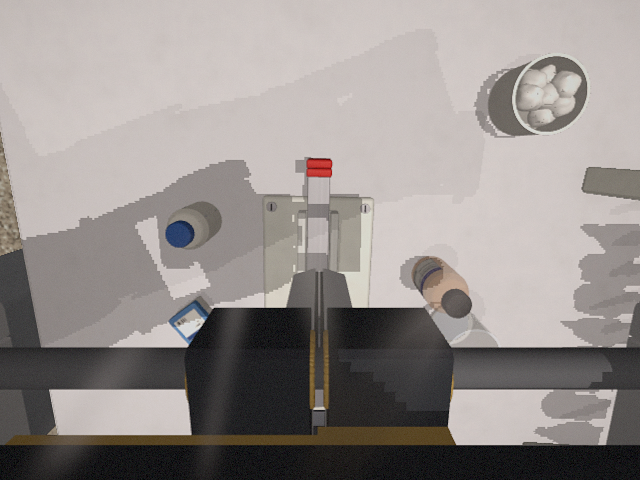

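The red tab is at (319,168), its rear face at y ≈ 0.323, x ≈ 0.545, and the space behind it is clear. I go over it and down behind it.

apply_moves(
  plan=[10,0,0,0,20,0,0,0,20,0,0,0,20,0,0,0,12,0,0,0,5,0,5,0,0,0,15,0,0,0,25,0,0,0,25,0,0,0,25,0,0,0,15,0,0,0,5,0,0,0,0,0,0,0,0,0],
)

```text
time_s: 7.7
ee_pos: [0.5456, 0.3499, 0.0385]
eef_rot: [3.14, -0.001, 1.571]
force: [0.1, -0.2, 0.1]
grip_width: 0.0004
grip_force: 0.0
```

apply_moves(
  plan=[-5,0,0,0,-5,0,0,0,-4,0,0,0,-4,0,0,0,-4,0,0,0,-4,0,0,0,-4,-0.5,0,0,-4,0,0,0,-4,0,0,0,-4,0,0,0,-4,-0.5,0,0,-4,0,0,0,-4,0,0,0,-4,0,0,0,-4,-0.5,0,0,-4,0,0,0,-4,0,0,0,-4,0,0,0,0,0,0,0],
)

```text
time_s: 9.6
ee_pos: [0.5435, 0.2749, 0.0372]
eef_rot: [-3.141, 0.001, 1.57]
force: [0.5, 0.5, -0.2]
grip_width: 0.0008
grip_force: 0.0
```

```bash
python3 m.py 6
python3 - <<'E'
from h import *
c=camera("side"); i=cv2.cvtColor(c["image"],cv2.COLOR_RGB2BGR)[190:340,250:450]; cv2.imwrite("pics/s6.png",cv2.resize(i,None,fx=4,fy=4,interpolation=cv2.INTER_CUBIC))
E
```

```text
base x [0.4954 0.4968 0.5901 0.5916] y [0.251  0.2524 0.2896 0.2905]
bar/walls 491
0.19 0.5394 0.5458
0.21 0.5406 0.5446
0.27 0.5268 0.5605
9.65 [0.5434 0.275  0.0371] 0.0004946406291589762 [-0.43029052  0.57223551 -0.71929172]
side caps [[0.5602, 0.109], [0.5716, 0.1311], [0.5603, 0.1529], [0.5213, 0.153]]
scene caps [[0.563, 0.1085], [0.523, 0.1521]]
```

View pics/s6.png

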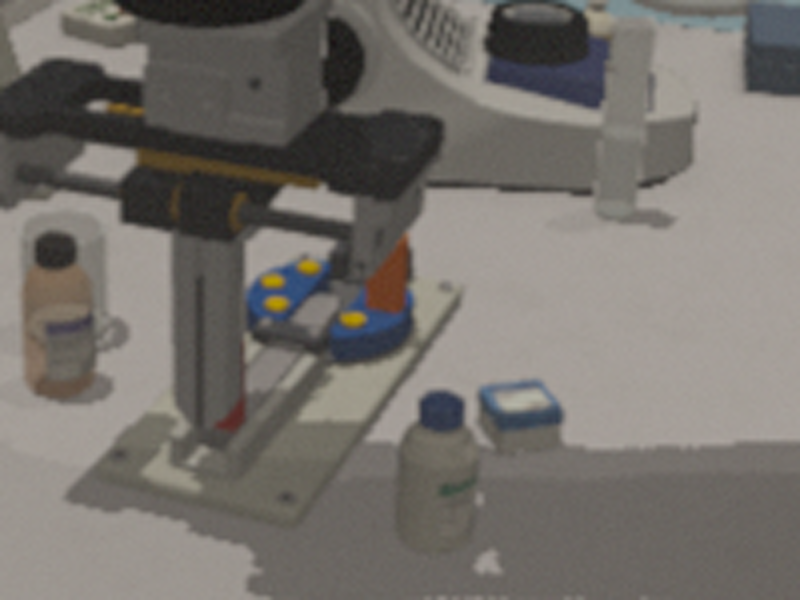

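The side crop shows the bar at (320,310) entering the aligned slot, with the finger behind the red tab at (235,410). I continue pushing.

apply_moves(
  plan=[-4,0,0,0,-4,0,0,0,-4,0,0,0,-4,-0.5,0,0,-4,0,0,0,-4,0,0,0,-4,0,0,0,-4,0,0,0,-4,-0.5,0,0,-4,0,0,0,-4,0,0,0,-4,0,0,0,-4,0,0,0,-2,0,0,0,0,0,0,0],
)

```text
time_s: 11.3
ee_pos: [0.5426, 0.2213, 0.0375]
eef_rot: [-3.142, 0.0, 1.57]
force: [0.6, -0.1, 0.6]
grip_width: 0.0005
grip_force: 0.0
```

apply_moves(
  plan=[-1,0,0,0,-1,0,0,0,-1,0,0,0,-1,0,0,0,0,0,0,0],
)

```text
time_s: 11.8
ee_pos: [0.5426, 0.2176, 0.0375]
eef_rot: [3.141, -0.0, 1.571]
force: [-0.3, 1.0, 0.2]
grip_width: 0.0004
grip_force: 0.5
```

apply_moves(
  plan=[-1,0,0,0,-1,0,0,0,-1,0,0,0,-0.5,0,0,0,0,0,0,0],
)

```text
time_s: 12.3
ee_pos: [0.5426, 0.2145, 0.0375]
eef_rot: [3.141, -0.001, 1.571]
force: [0.4, 4.5, -0.4]
grip_width: 0.0006
grip_force: 2.4
```

apply_moves(
  plan=[-0.5,0,0,0,-0.5,0,0,0,-0.5,0,0,0,0,0,0,0],
)

```text
time_s: 12.7
ee_pos: [0.5428, 0.2142, 0.0379]
eef_rot: [3.14, -0.003, 1.571]
force: [-0.3, 13.8, 1.1]
grip_width: 0.0001
grip_force: 6.7
```

The force climbs to 14 N and the tool stalls at y = 0.214, as predicted for the stop. I back off, lift clear and check.

apply_moves(
  plan=[3,0,0,0,6,0,0,0,10,0,0,0,8,0,0,0,0,0,-10,0,0,0,-25,0,0,0,-30,0,0,0,-30,0,0,0,-15,0,-20,0,0,0,-30,0,0,0,-20,0,0,0,0,0,0,0,0,0,0,0],
)

```text
time_s: 14.1
ee_pos: [0.5427, 0.1698, 0.148]
eef_rot: [3.141, -0.0, 1.57]
force: [-0.8, -0.4, -0.2]
grip_width: 0.0006
grip_force: 0.0
```

```bash
python3 m.py 7
```

```text
disc 1643 ((0.5407246947288513, 0.12948961555957794), 0.0416727215051651)
red 399 [0.5339 0.1936 0.0622] [0.5506 0.2054 0.0669] [0.5427 0.1999 0.0649] ((0.5422315001487732, 0.1994674652814865), (0.016726408153772354, 0.01182231679558754), 0.2008257806301117)
orange 325 [0.5037 0.1229 0.062 ] [0.5193 0.1353 0.0671] [0.5111 0.1299 0.0651] ((0.5114848613739014, 0.12916570901870728), (0.01250817533582449, 0.01546678226441145), 88.6761703491211)
base x [0.4925 0.4945 0.5894 0.5915] y [0.0979 0.1142 0.2883 0.2902]
bar/walls 2133
0.19 0.5254 0.5582
0.21 0.5256 0.5589
0.23 0.5259 0.5595
0.25 0.5261 0.5599
0.27 0.5263 0.5604
14.15 [0.5427 0.1703 0.1479] 0.000265828133014445 [-0.30381095  0.53250737  0.25706622]
side caps [[0.5605, 0.1088], [0.5212, 0.1531]]
scene caps [[0.5626, 0.1085], [0.5742, 0.1308], [0.5632, 0.1528], [0.5244, 0.1522]]
```

View pics/w7.png

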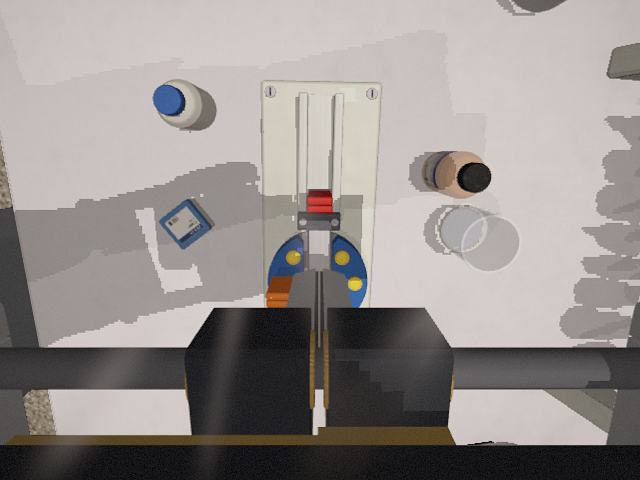

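The tab at (320,201) has moved 117 mm to just short of the strap, so the nose is at lock x ≈ 63 mm. The disc is true, the bystanders are in place and the tool is clear.

```bash
python3 -c "
from station import ctrl
print(ctrl.hand_in())"
```

```text
the job is handed in; nothing more can be done
None
```

The carousel is locked and handed in: I turned the disc until its slot lined up with the bar, pushed the bar 117 mm until it stalled against the keeper's stop, and left the arm clear of everything; the hand-in call returned no verdict.

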